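Clamp a row of mineral sample blocks in the crank vise and shut the cover

TASK

Wind the vise's jaw back with its crank to make room, and stand every resin block that is on the bench in the channel between the fixed stop and the jaw, polished faces up, in one row with their broad faces together. Then crank the jaw up until its orange sprung pad is pressed about half-way in and holds the row firmly, without bottoming the spring, and after that swing the amber cover fully shut. Leave the glassware, bottles and ore standing where they are.

Things in the scene. Friction and masses are not known exactly. Their poses are not given: they have to be found in the camera images.
- vise: grey vise, fixed. Origin at bench level on the channel's centre line, under the blue fixed stop's face. y: along the channel from the stop to jaw and crank; x: towards the cover's hinge; z up. Bed 70 mm wide, y -25 to 285 mm, 20 mm high: the channel floor. Stop: 20 mm thick behind y = 0, 46 mm tall.
- channel (a point): point on the channel floor (20 mm above bench), y = 60 mm in the vise's frame. Two guide rails, 6 mm thick, 5 mm above the floor, inner faces 20 mm either side of the centre line, y -20 to 170 mm. A back wall, 66 mm above the bench, stands at x = 66 to 72 mm, y -20 to 165 mm.
- crank_axis (a point): top centre of the gearbox (50 x 50 mm, 65 mm above the bench) at y = 255 mm on the vise's centre line; the crank turns about the vertical through this point.
- jaw (a joint): travel of the blue jaw (m): 0 = fully open, 0.150 = closed. With the pad free, the pad's face is at y = 0.160 m minus this value in the vise's frame. The jaw block is 36 mm wide, top 47 mm above the bench, 20 to 46 mm behind the free pad's face. Only the crank drives it.
- pad (a joint): how far the sprung orange pad on the jaw's front is pressed back towards the jaw (m): 0 = free, 0.0135 = bottomed out. Spring 1.2 N per mm plus 3.6 N preload. Pad 34 mm wide, 6 mm thick, 20 mm tall; free, a 14 mm gap shows between pad and jaw, and shrinks as it presses.
- pad_face (a point): centre of the orange pad's face that presses on the blocks, 32 mm above the bench; moves with the pad; axes as the vise's.
- crank (a joint): crank angle (rad): 0 = jaw fully open, up to 31.41; grows clockwise seen from above, closing the jaw 30 mm a turn (4.775 mm per rad); anticlockwise opens it. At 0 the arm points along the vise's -x. Takes about 2.5 N at the knob, up to 5 N with the pad pressed, and stays where it is left.
- crank_knob (a point): middle of the red upright knob (18 mm across, 34 mm tall, spins freely) on the steel crank arm, 45 mm from the crank axis, 102 mm above the bench; the arm's top is at 85 mm. Pinch it from above and lead it round in a circle.
- cover (a joint): angle of the amber see-through cover (rad): 0 = shut, level; 1.9 = open past upright. Stiff hinge, stays at any angle, about 2 N at the bar moves it. 108 mm deep, y -20 to 165 mm in the vise's frame; shut, its underside is 67 mm above the bench, with a 15 mm skirt at its front edge.
- cover_hinge (a point): point on the cover's hinge line, which runs along the vise's y on top of the back wall: x = 69 mm, y = 72.5 mm in the vise's frame, 67 mm above the bench.
- cover_bar (a point): point on the round steel bar (10 mm thick) along the cover's free edge, 111 mm out from the hinge line and 2.5 mm above the cover's underside. The bar sticks out past the cover's end, free from y = -20 to -80 mm in the vise's frame; this point is at y = -52 mm. Pinch it from above or push it, at any cover angle.
- block1: tan resin block with a polished green mineral face on top, 32 x 22 x 20 mm (x, y, z), 50 g; origin at the centre of its underside, z up. Sometimes absent.
- block2: tan resin block with a polished yellow mineral face on top, 32 x 22 x 20 mm (x, y, z), 50 g; origin at the centre of its underside, z up. Sometimes absent.
- block3: tan resin block with a polished black mineral face on top, 32 x 22 x 20 mm (x, y, z), 50 g; origin at the centre of its underside, z up. Sometimes absent.
- block4: tan resin block with a polished brown mineral face on top, 32 x 22 x 20 mm (x, y, z), 50 g; origin at the centre of its underside, z up. Sometimes absent.
- block5: tan resin block with a polished blue mineral face on top, 32 x 22 x 20 mm (x, y, z), 50 g; origin at the centre of its underside, z up. Sometimes absent.
- beaker: clear glass beaker, 72 mm wide, 95 mm tall; a bystander, origin at the centre of its underside.
- flask: small glass flask with a thin neck, 64 mm wide, 140 mm tall; a bystander, origin at the centre of its underside.
- cylinder: glass measuring cylinder, 40 mm wide, 110 mm tall; a bystander, origin at the centre of its underside.
- washbottle: white plastic bottle with a green cap, 68 mm wide, 150 mm tall; a bystander, origin at the centre of its underside.
- jar: glass jar with a white cap, 80 mm wide, 90 mm tall; a bystander, origin at the centre of its underside.
- ore: grey lump of ore with a yellow patch, 50 x 40 x 30 mm; a bystander, origin at the centre of its underside.
- dish: shallow glass dish, 80 mm wide, 16 mm tall; a bystander, origin at the centre of its underside.
Things that resemble listed ones, but are neither listed nor needed, are in the scene too. What is shaped like the block3 but red is not meant.

How it is judged:
By the outcome, as a careful person would: the job done as asked, in the order asked, and still so for the second after the job is handed in, with the robot touching nothing.
Of block1, block2, block3, block4, block5 only 3 to 5 are there at a start; the rules pass over those that are not, and their reading is None.
At some moment in a run one of block1, block2, block3, block4, block5 may be knocked a few centimetres aside while the robot is not near it.
It also fails if it takes over 210 s, if anything falls off the work surface, if the arm or the gripper's body presses on something with over 40 N, if the wrist force passes 120 N, or if a joint passes its speed limit or range.

ROBOT

A 6-joint arm with a two-finger parallel gripper is mounted at the origin on the work surface. World frame = base frame: x ahead of the robot, y to its left, z up, the work surface at z = 0. Lengths are in mm, angles in degrees, forces in N, time in s.
With the tool pointing down it reaches from about 350 to 850 mm from the base axis. Payload 8.1 kg.
Tool frame: the origin (TCP) lies at the very end of the fingers, on their centre line; the grasp point (between the pads) lies r.tcp_to_grasp behind it (r.tcp_to_grasp is the distance from the TCP to the grasp point, in mm); z points along the fingers, y is the line along which they close (so a half turn about z gives the same grasp; the last joint's range is limited). The gripper opens to 85 mm and grips with 20 to 120 N. Pads are 22 mm wide; open, the fingers measure 114 mm over their backs; the gripper's body (76 mm by 85 mm) begins 54 mm behind the grasp point. The pads swing forward as they close: fully open they stand 13 mm farther back than shut.
Start: joints at [-81.498, 7.471, 85.268, -0, 87.261, -4.893], TCP at [139.026, -583.676, 231.292] pointing down, gripper open.
Joint ranges: [-169.43, 169.43], [-51.17, 129.36], [1.28, 143.12], [-76.62, 256.62], [0, 156.53], [-152.29, 152.29]. Speed limits (degrees/s): [136.94, 136.94, 159.86, 180, 180, 180].

INTERFACE

Orientations are given as [roll, pitch, yaw] about the fixed x, y, z axes, in that order (R = Rz(yaw) Ry(pitch) Rx(roll)).
In Python, from bench import sense, viewer, order, r gives the robot as it stands.
- The arm moves only by the tool carry_out, never from a script. Its argument "increments" is one flat list of numbers, 7 for each row, row after row: the shift along the tool's x, y, z as a fraction of full scale, then the turn, a rotation vector about the tool's x, y, z as a fraction of full scale, then the opening, from -1 (shut) to 1 (fully open). A call has exactly 10 rows; each row is the pose to reach, as a shift and turn from the pose commanded when the call began, along the tool's axes at that moment, turning the shorter way round; what a row does not reach only later rows make up. Full scale, the value 1, is 400 mm for a shift and 2 pi rad for a turn. A row lasts 1/8 s, in which the tool goes at most 62.5 mm and 10.7 degrees, less where a joint would pass 70% of its speed; a pose out of reach is approached as far as the arm can. A call with a number of a shift or a turn outside -1 to 1 is refused whole. A call with a gripper value outside its range is refused whole. The fingers move at their own pace and stop on an object; "force" is the grip in N (left out, the last holds). Time passes only in rows, so rows that repeat a pose let the fingers close, or fill a call up. It gives the time, the measured TCP pose, the force, the opening and the grip force at its end, in the units of the state.
- sense(): the state, without advancing time (a new reading comes with each control period).
- viewer.snapshot(name): name is "scene" or "top" or "wrist"; returns the picture (420x560x3 uint8, red, green, blue); there is no depth.
- viewer.get_calibration(name): a dict with "fx", "fy", "cx", "cy" (pixels), "R" (3x3) and "t" (3): a world point X has camera coordinates R X + t. Camera axes: x right, y down, z forward; pixel columns grow to the right and rows downward; lengths in mm; the calibration is good to about 2 mm. A picture is of the moment at which its call begins: read the wrist's pose just before it. get_calibration takes no time and is no camera call; for the wrist camera it gives the pose at the moment of the call.
- order.hand_in(): hands the job in; it is judged then, once.
The state is a dict: "time": time; "joint_pos": joint angles; "qd": joint speeds; "joint_efforts": joint torques, N m; "tool_pos": TCP position; "tcp_rot": TCP orientation; "ft_force": force on the tool from outside, world axes, zero at the start; "wrist_torque": the same for the moment, N m; "finger_gap": finger opening in mm; "grip_force": force on a finger pad.
Only numpy, scipy, OpenCV 4.12 (cv2) and the standard library are available. Lean on these libraries where they do the work, as an engineer would, in place of code of your own. Each camera call takes 0.05 s, during which the arm holds its last target. There are 200 camera calls.

## Working session

There is one attempt and no reset: what is moved stays moved. The work goes in short steps, Python scripts to look and compute and a tool call to move; the robot and the scene stay as the last step left them, time stands still between calls to the robot, and variables do not carry over. Pictures are saved under pics/ and viewed, at most 18 in all, crops included, and the job is handed in when it is done.

Besides the shell and the picture viewer there is one more tool, called after "Call:" by a JSON object that holds its "api" and its "payload", one argument or row to a line. carry_out: Moves the arm, as the interface text tells. Its arguments: {"type":"object","properties":{"increments":{"type":"array"},"force":{"type":"number"}},"required":["increments"]}

```bash
mkdir -p pics; ls
python3 - <<'E'
from bench import sense, viewer, order, r
import cv2
print(sense(), r.tcp_to_grasp)
for n in("scene","top"):
    im=viewer.snapshot(n); cv2.imwrite(f"pics/{n}0.png",cv2.resize(im[:,:,::-1],(800,600),interpolation=cv2.INTER_CUBIC)); print(n,viewer.get_calibration(n))
E
```

```text
pics
{'time': 0.0, 'joint_pos': array([-8.14969287e+01,  7.51408643e+00,  8.53290294e+01,  5.19853794e-04,
        8.72621388e+01, -4.89059417e+00]), 'qd': array([ 0.09748876, -0.0615296 , -0.10752298,  0.08647671, -0.08499149,
       -0.02862699]), 'joint_efforts': array([-1.06672313e-03, -5.69401538e+01, -5.00544047e+01, -6.54502244e-06,
        1.51129958e-02, -1.01761833e-05]), 'tool_pos': array([ 138.95284893, -583.12423778,  230.25748378]), 'tcp_rot': array([-1.79895173e+02, -9.49062394e-03,  1.33936315e+01]), 'ft_force': array([ 0.74892706, -0.04622966,  0.77463488]), 'wrist_torque': array([0.06025471, 0.03732135, 0.09999164]), 'grip_force': 0.0, 'finger_gap': 85.4458567574526} 18.700000000000003
scene {'fx': 396.4883813363392, 'fy': 396.4883813363392, 'cx': 272.8854697990443, 'cy': 212.60478087774985, 'R': array([[ 0.81385296,  0.58085707,  0.01576143],
       [ 0.41052771, -0.55558063, -0.72304714],
       [-0.4112303 ,  0.59492455, -0.69061886]]), 't': array([-446.31678401, -193.32997432, 1308.52304319])}
top {'fx': 381.0597232211569, 'fy': 381.0597232211569, 'cx': 280.6427960639857, 'cy': 211.28457809573666, 'R': array([[-0.02548091, -0.99959736, -0.01248334],
       [-0.98938232,  0.02700392, -0.14280553],
       [ 0.14308513,  0.00871198, -0.98967204]]), 't': array([   5.67851824,  576.09077286, 1249.24011876])}
```

View pics/scene0.png

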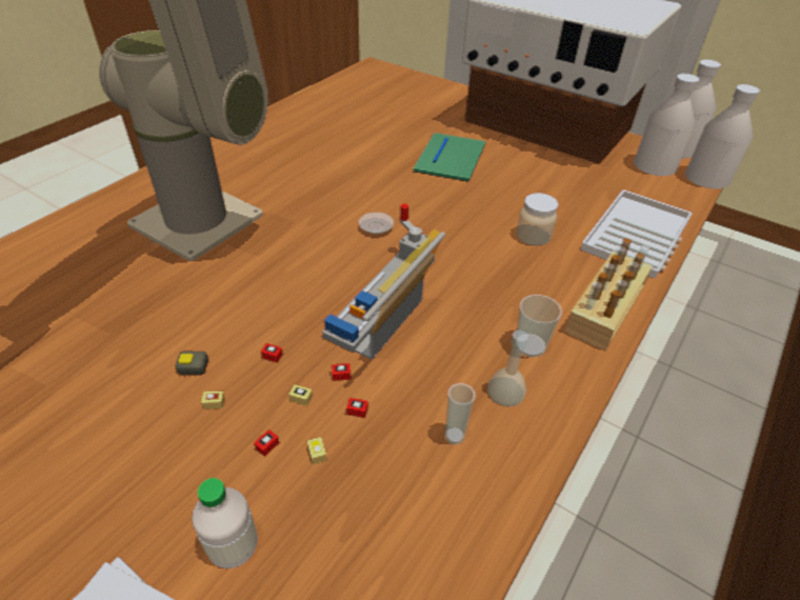

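View pics/top0.png

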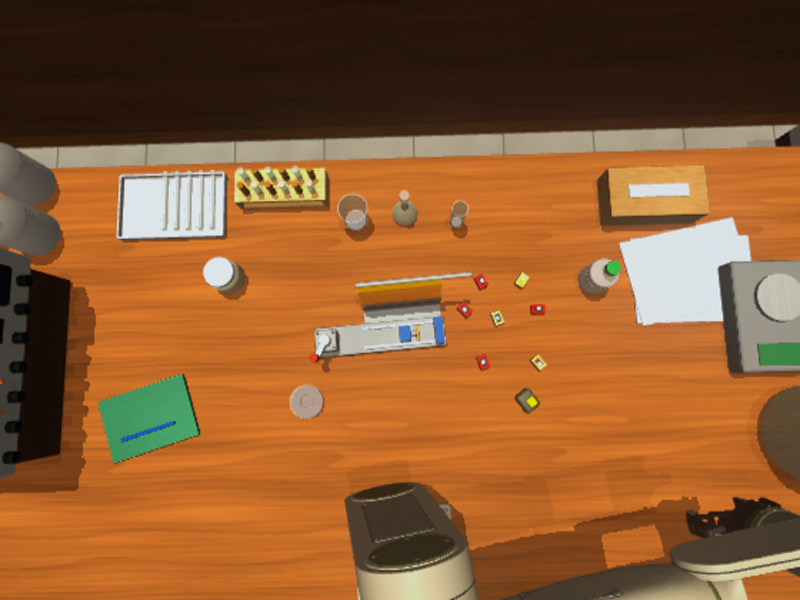

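The scene view shows three tan blocks at (212,400), (300,394) and (317,450), and four red decoys at (271,352), (341,371), (357,407) and (266,442). The vise is at (385,290). I'll confirm these in enlarged crops from both cameras.

Run:
```python
from bench import viewer
import cv2, numpy as np
im=viewer.snapshot("top")[:,:,::-1]
a=im[185:285,210:390]  # x4.4
cv2.imwrite("pics/top_crop.png",cv2.resize(a,(792,440),interpolation=cv2.INTER_CUBIC))
im=viewer.snapshot("scene")[:,:,::-1]
a=im[135:345,110:325] 
cv2.imwrite("pics/scene_crop.png",cv2.resize(a,None,fx=2.8,fy=2.8,interpolation=cv2.INTER_CUBIC))
```

```text
(no output)
```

View pics/top_crop.png

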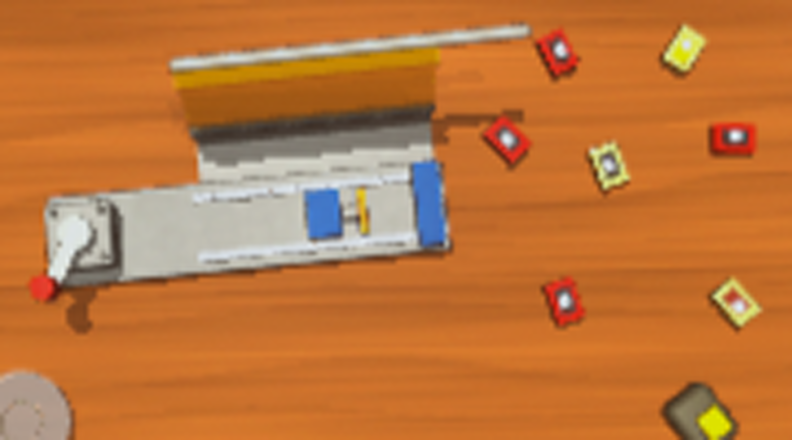

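View pics/scene_crop.png

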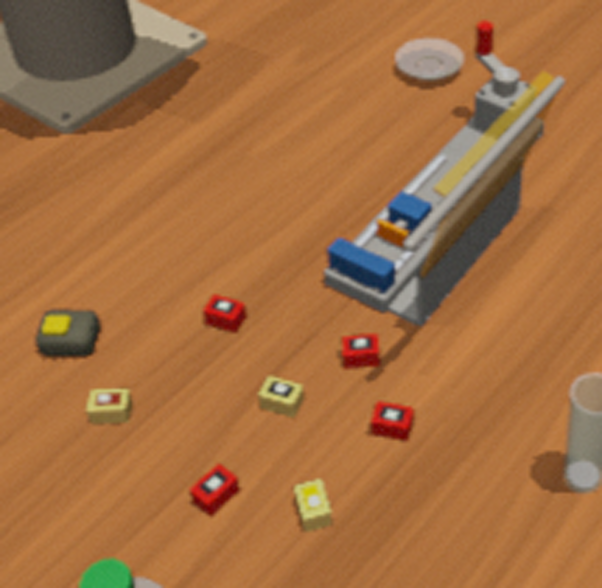

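Tan blocks in the top crop: black (608,166), yellow (684,49) and brown (737,302). The four with red bodies are decoys. Next I'll work out positions.

```bash
cat > h.py <<'E'
import numpy as np, cv2
from bench import sense, viewer, order, r
from scipy.spatial.transform import Rotation as Ro
def ray(cal,u,v,z):
    R=np.array(cal["R"]);t=np.array(cal["t"]); c=-R.T@t
    d=R.T@np.array([(u-cal["cx"])/cal["fx"],(v-cal["cy"])/cal["fy"],1])
    return c+d*(z-c[2])/d[2]
def proj(cal,X):
    p=np.array(cal["R"])@np.array(X,float)+np.array(cal["t"]); return p[0]/p[2]*cal["fx"]+cal["cx"],p[1]/p[2]*cal["fy"]+cal["cy"]
def pose():
    s=sense(); return s["tool_pos"],Ro.from_euler("xyz",s["tcp_rot"],degrees=True)
def goal(p,yaw):
    "fractions (shift, turn) from present pose to p with tool down at yaw (tool y axis)"
    P,R=pose(); G=Ro.from_euler("xyz",[180,0,yaw],degrees=True)
    return np.round(R.inv().apply(np.array(p)-P)/400,4), np.round((R.inv()*G).as_rotvec()/(2*np.pi),4)
E
python3 - <<'E'
from h import *
T=viewer.get_calibration("top");S=viewer.get_calibration("scene")
tp=lambda u,v,z:ray(T,210+u/4.4,185+v/4.4,z)
sp=lambda u,v,z:ray(S,110+u/2.8,135+v/2.8,z)
for n,a,b,z in [("black",(608,166),(281,388),20),("yellow",(684,49),(312,495),20),("brown",(737,300),(108,400),20),("ore",(702,415),(65,325),30)]:
    print(n,tp(*a,z),sp(*b,z))
for n,a,z in [("knob",(42,287),119),("gb",(47,200),65),("gb",(107,195),65),("bed",(450,250),20),("stop",(411,163),46),("stop",(437,158),46),("stop",(447,243),46),("stop",(420,248),46),("padF",(368,190),42),("padF",(368,234),42),("jaw",(305,191),47),("jaw",(338,188),47),("jaw",(312,240),47)]: print(n,tp(*a,z))
for n,a,z in [("knob",(485,25),119),("stop",(331,241),46),("stop",(393,267),46),("bedcorner",(326,278),20)]: print("S",n,sp(*a,z))
E
```

```text
black [ 533.28709104 -239.31811056   20.        ] [ 535.85614677 -236.46375062   20.        ]
yellow [ 623.98204961 -303.51156974   20.        ] [ 624.67209082 -299.48374758   20.        ]
brown [ 427.20254122 -332.88950498   20.        ] [ 428.63726457 -330.3670971    20.        ]
ore [ 341.36985557 -298.82861139   30.        ] [ 344.40680591 -301.37451116   30.        ]
knob [446.50325    184.80624068 119.        ]
gb [514.00764731 190.12938723  65.        ]
gb [516.57390136 144.94892185  65.        ]
bed [ 471.31804615 -114.19235982   20.        ]
stop [536.78381203 -85.06775837  46.        ]
stop [ 540.08879504 -105.02804852   46.        ]
stop [ 475.07271964 -110.24893264   46.        ]
stop [471.8268479  -89.67626682  46.        ]
padF [517.37487695 -51.73856988  42.        ]
padF [483.76101362 -50.7179486   42.        ]
jaw [517.39876618  -3.65539352  47.        ]
jaw [519.01987898 -28.83550123  47.        ]
jaw [479.97128714  -8.0299785   47.        ]
S knob [448.58454462 188.37724824 119.        ]
S stop [474.6088751  -96.51187686  46.        ]
S stop [540.97850063 -88.81236337  46.        ]
S bedcorner [ 484.04285857 -117.30933182   20.        ]
```

Run:
```python
from h import *
P,R=pose(); W=viewer.get_calibration("wrist")
A=np.array(W["R"]);c=-A.T@np.array(W["t"])
print("cam in tool",R.inv().apply(c-P)); print("cam axes in tool\n",(R.inv().as_matrix()@A.T).round(3),W["fx"])
for p in [(450,-20,330),(450,60,330)]: print(goal(p,94))
```

```text
cam in tool [  66.81600402   -0.38541412 -143.53693866]
cam axes in tool
 [[ 0.001 -0.964 -0.267]
 [ 1.     0.     0.001]
 [-0.001 -0.267  0.964]] 367.5695941598219
(array([ 1.0827, -1.1902, -0.2469]), array([-1.000e-04, -2.000e-04, -2.239e-01]))
(array([ 1.129 , -1.3847, -0.2467]), array([-1.000e-04, -2.000e-04, -2.239e-01]))
```

Call:
{"api": "carry_out", "payload": {
  "increments": [0.1,-0.1,-0.025,0,0,-0.025,1,0.2,-0.2,-0.05,0,0,-0.05,1,0.3,-0.3,-0.075,0,0,-0.075,1,0.4,-0.4,-0.1,0,0,-0.1,1,0.5,-0.5,-0.125,0,0,-0.125,1,0.6,-0.6,-0.15,0,0,-0.15,1,0.7,-0.7,-0.175,0,0,-0.175,1,0.8,-0.8,-0.2,0,0,-0.2,1,0.9,-0.9,-0.225,0,0,-0.22,1,1,-1,-0.25,0,0,-0.2239,1]
}}

```text
time: 1.45
tool_pos: [436.1, -100.1, 331.7]
tcp_rot: [180.0, 0.0, 94.1]
ft_force: [0.6, -0.3, -0.3]
finger_gap: 85.5
grip_force: 0.0
```

Run:
```python
from h import *
print(goal((470,60,330),94), sense()["joint_pos"])
```

```text
(array([0.3931, 0.1134, 0.0041]), array([0.0001, 0.    , 0.0004])) [-1.94973693e+01 -1.76459109e+01  9.85512471e+01 -4.65296986e-03
  9.90633386e+01 -2.36302907e+01]
```

Call:
{"api": "carry_out", "payload": {
  "increments": [0.1,0.02,0,0,0,0,1,0.2,0.04,0,0,0,0,1,0.3,0.06,0,0,0,0,1,0.4,0.08,0,0,0,0,1,0.4,0.1,0,0,0,0,1,0.4,0.11,0,0,0,0,1,0.4,0.11,0,0,0,0,1,0.4,0.11,0,0,0,0,1,0.4,0.11,0,0,0,0,1,0.4,0.11,0,0,0,0,1]
}}

```text
time: 2.7
tool_pos: [468.2, 60.5, 331.4]
tcp_rot: [180.0, 0.0, 94.0]
ft_force: [0.0, -0.1, 0.1]
finger_gap: 85.0
grip_force: 0.0
```

Run:
```python
from h import *
import json
W=viewer.get_calibration("wrist"); im=viewer.snapshot("wrist")
json.dump({k:np.array(v).tolist() for k,v in W.items()},open("w1.json","w"))
cv2.imwrite("pics/w1.png",cv2.resize(im[:,:,::-1],(800,600),interpolation=cv2.INTER_CUBIC))
```

```text
(no output)
```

View pics/w1.png

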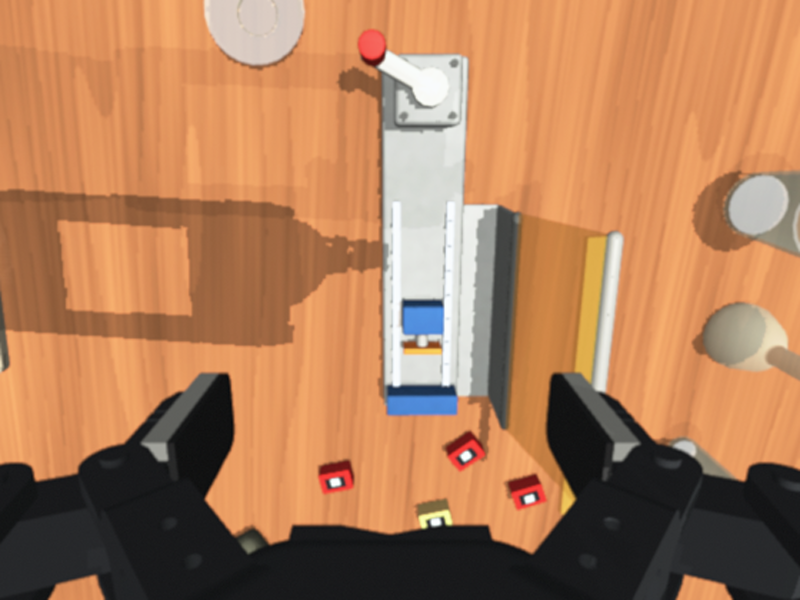

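Run:
```python
from h import *
import json
from scipy.optimize import least_squares
W=json.load(open("w1.json"));T=viewer.get_calibration("top");S=viewer.get_calibration("scene")
w=lambda u,v,z:ray(W,u*.7,v*.7,z)[:2]
tp=lambda u,v,z:ray(T,210+u/4.4,185+v/4.4,z)[:2]
# (world, vise x or None, vise y or None)
O=[(w(396,126,65),-25,230),(w(461,125,65),25,230),(w(386,390,46),None,0),(w(457,388,46),None,0),
(w(400,210,25),-20,None),(w(447,210,25),20,None),(w(400,380,25),-20,None),(w(444,380,25),20,None),
(w(403,300,47),-18,None),(w(442,300,47),18,None),(tp(47,200,65),25,280),(tp(107,195,65),25,230),(tp(420,248,46),None,0),(tp(411,163,46),None,0)]
def res(q):
    e=[]
    c,s=np.cos(q[2]),np.sin(q[2])
    for p,x,y in O:
        d=p-q[:2]; l=(c*d[0]+s*d[1],-s*d[0]+c*d[1])
        e+=[0 if x is None else l[0]-x, 0 if y is None else l[1]-y]
    return np.array(e)
q=least_squares(res,[504,-87,.07],loss="soft_l1",f_scale=2).x
print(q[:2],np.degrees(q[2]));print(res(q).reshape(-1,2).round(1))
c,s=np.cos(q[2]),np.sin(q[2]);M=np.array([[c,-s],[s,c]])
loc=lambda p:(M.T@(p-q[:2])).round(1)
print("knob",loc(w(372,44,119)),loc(tp(42,287,119)),"pad",loc(w(423,353,42)),"jaw front/back",loc(w(423,333,47)),loc(w(423,300,47)),"bar",loc(w(615,237,170)),"hub",loc(w(430,86,88)))
json.dump(q.tolist(),open("vise.json","w"))
```

```text
[506.88059613 -85.61242871] 3.9593737166813785
[[ 0.4  0.3]
 [-1.2  1. ]
 [ 0.   5.6]
 [ 0.   7.6]
 [-0.5  0. ]
 [-0.5  0. ]
 [ 0.4  0. ]
 [ 1.5  0. ]
 [ 0.1  0. ]
 [-2.8  0. ]
 [ 1.1 -5.4]
 [ 0.6 -0.7]
 [ 0.  -1.6]
 [ 0.  -1.5]]
knob [-40.4 277.1] [-41.6 273.9] pad [ 0.3 39.5] jaw front/back [-0.4 60.1] [-0.9 89.8] bar [102.7 164.7] hub [ -1.5 255.8]
```

```bash
cat >> h.py <<'E'
import json
q=json.load(open("vise.json")); YAW=90+np.degrees(q[2])
def vw(x,y,z): c,s=np.cos(q[2]),np.sin(q[2]); return np.array([q[0]+c*x-s*y,q[1]+s*x+c*y,z])
def wv(p): c,s=np.cos(q[2]),np.sin(q[2]); d=np.array(p[:2])-q[:2]; return np.array([c*d[0]+s*d[1],-s*d[0]+c*d[1],p[2]])
E
python3 - <<'E'
from h import *
print(vw(-40.5,275.5,170),vw(0,255,0),goal(vw(-40.5,275.5,90),YAW))
E
```

```text
[447.45422619 186.43353534 170.        ] [489.27307025 168.77895289   0.        ] (array([ 0.3174, -0.03  ,  0.6035]), array([0.    , 0.    , 0.0001]))
```

Call:
{"api": "carry_out", "payload": {
  "increments": [0.12,-0.01,0,0,0,0,1,0.24,-0.02,0.05,0,0,0,0.5,0.3174,-0.03,0.15,0,0,0,0.2,0.3174,-0.03,0.28,0,0,0,0.2,0.3174,-0.03,0.4,0,0,0,0.2,0.3174,-0.03,0.5,0,0,0,0.2,0.3174,-0.03,0.56,0,0,0,0.2,0.3174,-0.03,0.6,0,0,0,0.2,0.3174,-0.03,0.6,0,0,0,-0.3,0.3174,-0.03,0.6,0,0,0,-1],
  "force": 30
}}

```text
time: 4.0
tool_pos: [448.1, 186.9, 92.5]
tcp_rot: [179.9, -0.0, 94.0]
ft_force: [-5.0, 0.4, 2.5]
finger_gap: 17.1
grip_force: 29.4
```

Call:
{"api": "carry_out", "payload": {
  "increments": [0,0,0,0,0,0,-1,0,0,0,0,0,0,-1,0,0,0,0,0,0,-1,0,0,0,0,0,0,-1,0,0,0,0,0,0,-1,0,0,0,0,0,0,-1,0,0,0,0,0,0,-1,0,0,0,0,0,0,-1,0,0,0,0,0,0,-1,0,0,0,0,0,0,-1]
}}

```text
time: 5.25
tool_pos: [448.0, 186.9, 92.4]
tcp_rot: [179.9, -0.0, 94.0]
ft_force: [-3.7, -0.1, 6.6]
finger_gap: 17.0
grip_force: 30.0
```

Run:
```python
from h import *
s=sense(); v=wv(s["tool_pos"]); print(v, s["ft_force"], s["finger_gap"], s["grip_force"])
# first arc: start angle phi0 from -x clockwise; go back
d=v[:2]-[0,255]; print(np.hypot(*d), np.degrees(np.arctan2(d[1],-d[0])))
```

```text
[-39.95792953 275.95458833  92.39790254] [-3.73613312 -0.05092428  6.5986043 ] 16.988386859924898 29.955054223537445
45.11907472983162 27.67324775177799
```

```bash
cat >> h.py <<'E'
def arc(a,b,n=10,g=-1):
    f=lambda t:np.array([45*np.sin(t),-45*np.cos(t)])
    A=np.radians(np.linspace(a,b,n+1)); P=np.array([f(t)-f(A[0]) for t in A[1:]])/400
    print(f"{a}->{b}:",", ".join(f"{x:.4f}, {y:.4f}, 0, 0, 0, 0, {g}" for x,y in P))
E
python3 -c "
from h import *
arc(27,-273);arc(87,-213);arc(147,0)"
```

```text
27->-273: -0.0570, -0.0121, 0, 0, 0, 0, -1, -0.1123, 0.0059, 0, 0, 0, 0, -1, -0.1513, 0.0492, 0, 0, 0, 0, -1, -0.1634, 0.1061, 0, 0, 0, 0, -1, -0.1454, 0.1615, 0, 0, 0, 0, -1, -0.1021, 0.2005, 0, 0, 0, 0, -1, -0.0452, 0.2126, 0, 0, 0, 0, -1, 0.0102, 0.1946, 0, 0, 0, 0, -1, 0.0492, 0.1513, 0, 0, 0, 0, -1, 0.0613, 0.0944, 0, 0, 0, 0, -1
87->-213: -0.0180, -0.0554, 0, 0, 0, 0, -1, -0.0613, -0.0944, 0, 0, 0, 0, -1, -0.1182, -0.1065, 0, 0, 0, 0, -1, -0.1736, -0.0885, 0, 0, 0, 0, -1, -0.2126, -0.0452, 0, 0, 0, 0, -1, -0.2247, 0.0118, 0, 0, 0, 0, -1, -0.2067, 0.0672, 0, 0, 0, 0, -1, -0.1634, 0.1061, 0, 0, 0, 0, -1, -0.1065, 0.1182, 0, 0, 0, 0, -1, -0.0511, 0.1002, 0, 0, 0, 0, -1
147->0: 0.0219, -0.0186, 0, 0, 0, 0, -1, 0.0384, -0.0422, 0, 0, 0, 0, -1, 0.0484, -0.0692, 0, 0, 0, 0, -1, 0.0512, -0.0979, 0, 0, 0, 0, -1, 0.0466, -0.1263, 0, 0, 0, 0, -1, 0.0350, -0.1526, 0, 0, 0, 0, -1, 0.0170, -0.1751, 0, 0, 0, 0, -1, -0.0060, -0.1924, 0, 0, 0, 0, -1, -0.0327, -0.2032, 0, 0, 0, 0, -1, -0.0613, -0.2069, 0, 0, 0, 0, -1
```

Call:
{"api": "carry_out", "payload": {
  "increments": [-0.057,-0.0121,0,0,0,0,-1,-0.1123,0.0059,0,0,0,0,-1,-0.1513,0.0492,0,0,0,0,-1,-0.1634,0.1061,0,0,0,0,-1,-0.1454,0.1615,0,0,0,0,-1,-0.1021,0.2005,0,0,0,0,-1,-0.0452,0.2126,0,0,0,0,-1,0.0102,0.1946,0,0,0,0,-1,0.0492,0.1513,0,0,0,0,-1,0.0613,0.0944,0,0,0,0,-1],
  "force": 40
}}

```text
time: 6.5
tool_pos: [484.8, 213.7, 92.4]
tcp_rot: [179.8, 0.1, 94.0]
ft_force: [5.3, -14.3, 3.4]
finger_gap: 16.5
grip_force: 40.1
```

Run:
```python
from h import *
s=sense(); v=wv(s["tool_pos"]); d=v[:2]-[0,255]; print(v,s["ft_force"],s["finger_gap"],np.hypot(*d), np.degrees(np.arctan2(d[1],-d[0])))
```

```text
[ -1.40590629 300.09980785  92.38405816] [  5.29563237 -14.25080745   3.44060754] 16.505248476083125 45.121715842750845 88.214484204756
```

Call:
{"api": "carry_out", "payload": {
  "increments": [-0.018,-0.0554,0,0,0,0,-1,-0.0613,-0.0944,0,0,0,0,-1,-0.1182,-0.1065,0,0,0,0,-1,-0.1736,-0.0885,0,0,0,0,-1,-0.2126,-0.0452,0,0,0,0,-1,-0.2247,0.0118,0,0,0,0,-1,-0.2067,0.0672,0,0,0,0,-1,-0.1634,0.1061,0,0,0,0,-1,-0.1065,0.1182,0,0,0,0,-1,-0.0511,0.1002,0,0,0,0,-1]
}}

```text
time: 7.75
tool_pos: [525.5, 195.6, 92.2]
tcp_rot: [180.0, 0.1, 94.0]
ft_force: [-10.9, -13.7, 11.1]
finger_gap: 16.4
grip_force: 41.9
```

Call:
{"api": "carry_out", "payload": {
  "increments": [0.0219,-0.0186,0,0,0,0,-1,0.0384,-0.0422,0,0,0,0,-1,0.0484,-0.0692,0,0,0,0,-1,0.0512,-0.0979,0,0,0,0,-1,0.0466,-0.1263,0,0,0,0,-1,0.035,-0.1526,0,0,0,0,-1,0.017,-0.1751,0,0,0,0,-1,-0.006,-0.1924,0,0,0,0,-1,-0.0327,-0.2032,0,0,0,0,-1,-0.0613,-0.2069,0,0,0,0,-1]
}}

```text
time: 9.0
tool_pos: [443.9, 166.6, 92.4]
tcp_rot: [179.9, -0.1, 94.0]
ft_force: [1.2, 2.9, 6.7]
finger_gap: 16.6
grip_force: 41.4
```

Run:
```python
from h import *
s=sense(); v=wv(s["tool_pos"]); d=v[:2]-[0,255]; print(v,s["ft_force"],s["finger_gap"],np.hypot(*d), np.degrees(np.arctan2(d[1],-d[0])))
print("to black view",goal((500,-330,300),YAW))
```

```text
[-45.41581598 255.93028376  92.3782675 ] [1.21749695 2.91581037 6.74537217] 16.605352567966847 45.425342808940826 1.1734652142717796
to black view (array([-1.2471,  0.0536, -0.5217]), array([ 0.0002, -0.0003,  0.0002]))
```

Call:
{"api": "carry_out", "payload": {
  "increments": [0,0,0,0,0,0,0.2,0,0,0,0,0,0,0.2,0,0,-0.15,0,0,0,0.2,0,0,-0.3,0,0,0,0.2,-0.05,0.01,-0.42,0,0,0,0.2,-0.18,0.02,-0.5,0,0,0,0.2,-0.32,0.03,-0.52,0,0,0,0.2,-0.46,0.04,-0.52,0,0,0,0.2,-0.6,0.05,-0.52,0,0,0,0.2,-0.74,0.05,-0.52,0,0,0,0.2]
}}

```text
time: 10.25
tool_pos: [484.3, -129.3, 298.6]
tcp_rot: [-180.0, -0.0, 94.0]
ft_force: [1.0, 0.3, 1.2]
finger_gap: 51.6
grip_force: 0.0
```

Call:
{"api": "carry_out", "payload": {
  "increments": [-0.12,0,0,0,0,0,0.2,-0.24,0,0,0,0,0,0.2,-0.36,0,0,0,0,0,0.2,-0.48,0,0,0,0,0,0.2,-0.5,0,0,0,0,0,0.2,-0.5,0,0,0,0,0,0.2,-0.5,0,0,0,0,0,0.2,-0.5,0,0,0,0,0,0.2,-0.5,0,0,0,0,0,0.2,-0.5,0,0,0,0,0,0.2]
}}

```text
time: 11.5
tool_pos: [498.6, -327.1, 299.5]
tcp_rot: [180.0, 0.0, 94.0]
ft_force: [0.2, -0.2, -0.5]
finger_gap: 51.0
grip_force: 0.0
```

Run:
```python
from h import *
W=viewer.get_calibration("wrist"); im=viewer.snapshot("wrist")
json.dump({k:np.array(v).tolist() for k,v in W.items()},open("w2.json","w"))
cv2.imwrite("pics/w2.png",cv2.resize(im[:,:,::-1],(800,600),interpolation=cv2.INTER_CUBIC))
```

```text
(no output)
```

View pics/w2.png

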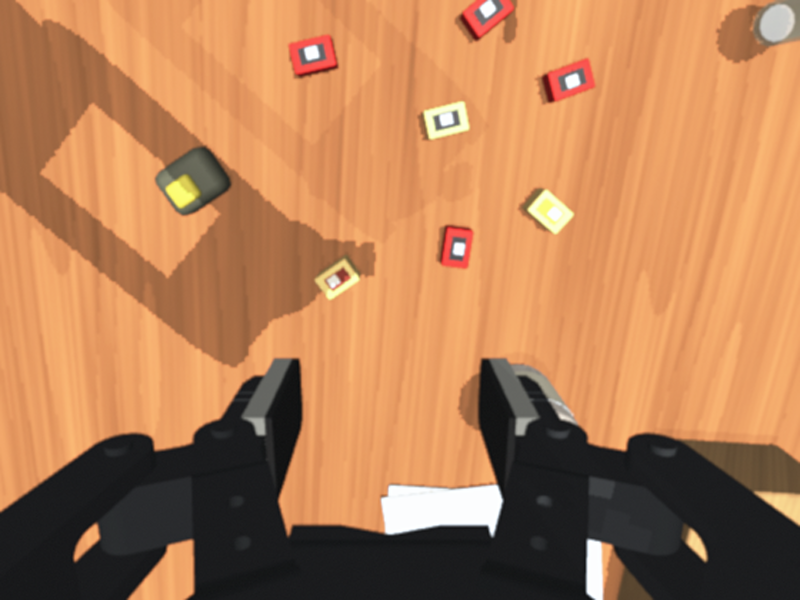

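The wrist view shows black at (446,118), yellow at (550,211) and brown at (337,277). I'll get their exact pose from a colour mask.

```bash
cat >> h.py <<'E'
def blocks(name,im,cal,z=20,ctr=None):
    """mask tan tops -> (centre world, long-axis angle deg, size mm)"""
    f=3; I=cv2.resize(im,None,fx=f,fy=f,interpolation=cv2.INTER_CUBIC)
    h=cv2.cvtColor(I,cv2.COLOR_RGB2HSV)
    m=((h[...,0]>20)&(h[...,0]<34)&(h[...,1]>60)&(h[...,2]>140)).astype(np.uint8)*255
    m=cv2.morphologyEx(m,cv2.MORPH_CLOSE,np.ones((7,7)))
    out=[]
    for c in cv2.findContours(m,cv2.RETR_EXTERNAL,cv2.CHAIN_APPROX_NONE)[0]:
        if cv2.contourArea(c)<600: continue
        w=np.array([ray(cal,(u+.5)/f-.5,(v+.5)/f-.5,z)[:2] for u,v in c[:,0]],np.float32)
        b=cv2.boxPoints(cv2.minAreaRect(w)); e1,e2=b[1]-b[0],b[2]-b[1]
        if np.linalg.norm(e1)<np.linalg.norm(e2): e1,e2=e2,e1
        if 24<np.linalg.norm(e1)<45: out.append((b.mean(0).round(1),round(np.degrees(np.arctan2(e1[1],e1[0]))%180,1),np.linalg.norm(e1).round(1),np.linalg.norm(e2).round(1),(c[:,0].mean(0)/f/.7).round()))
    return out
E
python3 - <<'E'
from h import *
W=json.load(open("w2.json")); im=cv2.resize(cv2.imread("pics/w2.png")[:,:,::-1],(560,420),interpolation=cv2.INTER_AREA)
for o in blocks("",im,W): print(*o)
for n,(u,v) in dict(black=(446,118),brown=(337,277),yellow=(550,211)).items(): print(n,ray(W,u*.7,v*.7,20))
E
```

```text
[ 457.2 -369.3] 39.3 33.5 21.9 [338. 279.]
[ 624.5 -301.2] 144.5 33.7 23.1 [550. 212.]
[ 534.5 -237.7] 17.7 32.8 22.3 [446. 120.]
black [ 534.61336655 -236.2966314    20.        ]
brown [ 456.89005523 -367.57526712   20.        ]
yellow [ 624.85470409 -300.95627074   20.        ]
```

Run:
```python
from h import *
print(sense()["tool_pos"],goal((534.5,-237.3,7),107.7))
```

```text
[ 498.52369217 -327.27787502  299.43941086] (array([0.2182, 0.1053, 0.7311]), array([ 0.   ,  0.   , -0.038]))
```

Call:
{"api": "carry_out", "payload": {
  "increments": [0.07,0.035,0.1,0,0,-0.015,0.2,0.14,0.07,0.22,0,0,-0.03,0.2,0.2182,0.1053,0.32,0,0,-0.038,0.2,0.2182,0.1053,0.45,0,0,-0.038,0.2,0.2182,0.1053,0.57,0,0,-0.038,0.2,0.2182,0.1053,0.65,0,0,-0.038,0.2,0.2182,0.1053,0.7,0,0,-0.038,0.2,0.2182,0.1053,0.731,0,0,-0.038,0.2,0.2182,0.1053,0.731,0,0,-0.038,0.2,0.2182,0.1053,0.731,0,0,-0.038,-1],
  "force": 30
}}

```text
time: 12.8
tool_pos: [535.5, -238.1, 8.4]
tcp_rot: [179.9, 0.1, 107.7]
ft_force: [0.3, -0.3, 0.6]
finger_gap: 34.2
grip_force: 0.0
```

Call:
{"api": "carry_out", "payload": {
  "increments": [0,0,0,0,0,0,-1,0,0,0,0,0,0,-1,0,0,0,0,0,0,-1,0,0,0,0,0,0,-1,0,0,-0.03,0,0,0,-1,0,0,-0.1,0,0,0,-1,0,0,-0.2,0,0,0,-1,0,0,-0.25,0,0,0,-1,0,0,-0.25,0,0,0,-1,0,0,-0.25,0,0,0,-1]
}}

```text
time: 14.05
tool_pos: [533.5, -237.0, 105.3]
tcp_rot: [-179.9, -0.1, 107.7]
ft_force: [-0.4, -0.3, -1.3]
finger_gap: 31.0
grip_force: 30.0
```

Run:
```python
from h import *
s=sense();print(s["tool_pos"],s["finger_gap"],s["grip_force"],goal(vw(0,11.5,107),YAW),goal(vw(0,11.5,28),YAW))
im=viewer.snapshot("wrist");cv2.imwrite("pics/w3.png",im[200:420,100:460,::-1])
```

```text
[ 533.46353516 -237.04213582  105.28277807] 30.98418187567652 29.9537193775177 (array([ 0.4088,  0.0584, -0.0037]), array([-0.0003, -0.0002,  0.0381])) (array([0.4085, 0.0588, 0.1938]), array([-0.0003, -0.0002,  0.0381]))
```

View pics/w3.png

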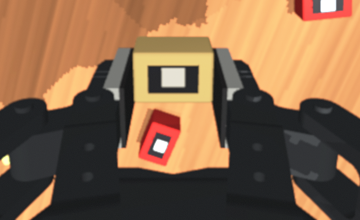

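Call:
{"api": "carry_out", "payload": {
  "increments": [0.11,0.015,0,0,0,0.01,-1,0.23,0.03,0,0,0,0.02,-1,0.35,0.05,0,0,0,0.038,-1,0.412,0.0585,0,0,0,0.038,-1,0.412,0.0585,0,0,0,0.038,-1,0.412,0.0585,0.08,0,0,0.038,-1,0.412,0.0585,0.14,0,0,0.038,-1,0.412,0.0585,0.17,0,0,0.038,-1,0.412,0.0585,0.185,0,0,0.038,-1,0.412,0.0585,0.185,0,0,0.038,-1]
}}

```text
time: 15.35
tool_pos: [506.5, -73.6, 32.7]
tcp_rot: [-180.0, -0.0, 94.0]
ft_force: [0.0, 1.0, -1.3]
finger_gap: 30.8
grip_force: 30.8
```

Run:
```python
from h import *
s=sense();print(wv(s["tool_pos"]),s["ft_force"],s["finger_gap"],s["joint_pos"],goal(vw(0,13,27.5),YAW))
im=viewer.snapshot("wrist");cv2.imwrite("pics/w4.png",cv2.resize(im[100:420,100:460,::-1],None,fx=1.6,fy=1.6))
```

```text
[ 0.43572013 12.03139698 32.73909348] [ 6.24233698e-04  9.80176458e-01 -1.31126733e+00] 30.762804267560988 [-1.40072208e+01  5.13370486e+00  1.09682709e+02 -2.75123085e-05
  6.52207424e+01 -1.79938299e+01] (array([ 0.0024, -0.0011,  0.0131]), array([-0.0001, -0.    ,  0.0001]))
```

View pics/w4.png

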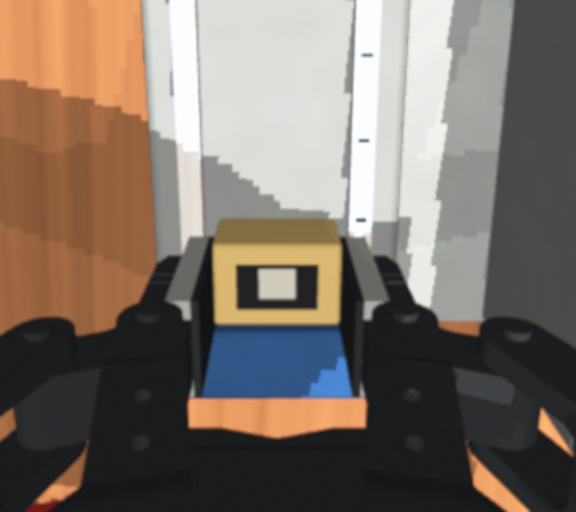

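Call:
{"api": "carry_out", "payload": {
  "increments": [0,0,0.006,0,0,0,-1,0,0,0.012,0,0,0,-1,0,0,0.012,0,0,0,-1,0,0,0.012,0,0,0,0.1,0,0,0.012,0,0,0,0.1,0,0,0.012,0,0,0,0.1,0,0,-0.03,0,0,0,0.1,0,0,-0.12,0,0,0,0.1,0,0,-0.25,0,0,0,0.1,0,0,-0.35,0,0,0,0.2]
}}

```text
time: 16.65
tool_pos: [507.2, -73.6, 176.6]
tcp_rot: [179.8, 0.1, 94.0]
ft_force: [0.1, -0.1, 0.4]
finger_gap: 51.1
grip_force: 0.0
```

Run:
```python
from h import *
T=viewer.get_calibration("top"); im=viewer.snapshot("top")
for o in blocks("",im,T): print(*o)
s=sense();print(s["tool_pos"],goal((624.7,-301,7),54.5))
im=viewer.snapshot("wrist");W=viewer.get_calibration("wrist")
print(*blocks("",im,W,z=40)); cv2.imwrite("pics/w5.png",im[:,:,::-1])
```

```text
[509.99554919 -74.24256429 182.6007539 ] (array([-0.5841,  0.242 ,  0.4434]), array([ 0.0017, -0.    ,  0.1097]))
(array([507., -71.], dtype=float32), np.float32(3.9), np.float32(32.5), np.float32(22.9), array([384., 266.])) (array([499.5,  18.2], dtype=float32), np.float32(4.1), np.float32(32.4), np.float32(4.5), array([381.,  93.]))
```

Call:
{"api": "carry_out", "payload": {
  "increments": [-0.12,0,-0.03,0,0,0,0.2,-0.25,0.02,-0.03,0,0,0.025,0.2,-0.37,0.08,-0.03,0,0,0.05,0.2,-0.48,0.15,-0.03,0,0,0.075,0.2,-0.56,0.22,-0.03,0,0,0.1,0.2,-0.584,0.242,-0.03,0,0,0.1097,0.2,-0.584,0.242,0,0,0,0.1097,0.2,-0.584,0.242,0.05,0,0,0.1097,0.2,-0.584,0.242,0.1,0,0,0.1097,0.2,-0.584,0.242,0.1,0,0,0.1097,0.2]
}}

```text
time: 18.0
tool_pos: [617.3, -298.0, 129.1]
tcp_rot: [-179.7, 0.0, 54.6]
ft_force: [-0.8, 0.7, 0.6]
finger_gap: 51.0
grip_force: 0.0
```

Run:
```python
from h import *
T=viewer.get_calibration("top"); print("bottle cap",ray(T,612*.7,268*.7,150))
im=viewer.snapshot("wrist");W=viewer.get_calibration("wrist")
print(*blocks("",im,W)); s=sense();print(s["tool_pos"],goal((624.7,-301,7),54.5)); cv2.imwrite("pics/w6.png",im[:,:,::-1])
```

```text
bottle cap [ 622.22780817 -472.00157696  150.        ]
(array([ 626.9, -301.7], dtype=float32), np.float32(144.6), np.float32(32.3), np.float32(24.1), array([409., 279.]))
[ 618.28320251 -298.65965207  131.02172839] (array([0.0046, 0.0175, 0.31  ]), array([-0.0005,  0.    ,  0.0001]))
```

Call:
{"api": "carry_out", "payload": {
  "increments": [0.005,0.0195,0.04,0,0,0,0.2,0.005,0.0195,0.12,0,0,0,0.2,0.005,0.0195,0.2,0,0,0,0.2,0.005,0.0195,0.26,0,0,0,0.2,0.005,0.0195,0.29,0,0,0,0.2,0.005,0.0195,0.31,0,0,0,0.2,0.005,0.0195,0.31,0,0,0,0.2,0.005,0.0195,0.31,0,0,0,-1,0.005,0.0195,0.31,0,0,0,-1,0.005,0.0195,0.31,0,0,0,-1]
}}

```text
time: 19.3
tool_pos: [628.0, -303.1, 10.4]
tcp_rot: [179.9, -0.0, 54.5]
ft_force: [-0.0, 0.5, 5.9]
finger_gap: 31.3
grip_force: 30.8
```

Call:
{"api": "carry_out", "payload": {
  "increments": [0,0,0,0,0,0,-1,0,0,0,0,0,0,-1,0,0,-0.03,0,0,0,-1,0,0,-0.1,0,0,0,-1,0,0,-0.2,0,0,0,-1,0,0,-0.25,0,0,0,-1,0,0,-0.25,0,0,0.025,-1,0,0,-0.25,0,0,0.025,-1,0,0,-0.25,0,0,0,-1,0,0,-0.25,0,0,0,-1]
}}

```text
time: 20.55
tool_pos: [626.4, -302.2, 107.8]
tcp_rot: [-179.9, 0.0, 54.6]
ft_force: [-0.2, -0.3, -1.1]
finger_gap: 31.3
grip_force: 30.1
```

Run:
```python
from h import *
im=viewer.snapshot("wrist");W=viewer.get_calibration("wrist")
s=sense();print(s["tool_pos"],s["finger_gap"],s["grip_force"],blocks("",im,W,z=s["tool_pos"][2]+13),goal(vw(0,36,105),YAW)); cv2.imwrite("pics/w7.png",im[:,:,::-1])
print("black local",wv([507,-71,0]))
```

```text
[ 626.50243883 -302.29109348  107.95534009] 31.2452311574163 30.11881649494171 [(array([ 629., -298.], dtype=float32), np.float32(144.5), np.float32(30.6), np.float32(25.9), array([401., 380.]))] (array([ 0.3364, -0.6154,  0.0083]), array([-2.000e-04, -1.000e-04, -1.097e-01]))
black local [ 1.12809425 14.56930793  0.        ]
```

Call:
{"api": "carry_out", "payload": {
  "increments": [-0.012,-0.145,0,0,0,-0.02,-1,-0.023,-0.29,0,0,0,-0.045,-1,0.05,-0.38,0,0,0,-0.07,-1,0.128,-0.466,0,0,0,-0.09,-1,0.235,-0.54,0,0,0,-0.1097,-1,0.3375,-0.616,0,0,0,-0.1097,-1,0.3375,-0.616,0,0,0,-0.1097,-1,0.3375,-0.616,0.05,0,0,-0.1097,-1,0.3375,-0.616,0.12,0,0,-0.1097,-1,0.3375,-0.616,0.16,0,0,-0.1097,-1]
}}

```text
time: 21.85
tool_pos: [503.8, -50.2, 43.3]
tcp_rot: [-179.9, -0.0, 93.9]
ft_force: [-0.7, -0.7, -0.1]
finger_gap: 31.3
grip_force: 30.2
```

Run:
```python
from h import *
im=viewer.snapshot("wrist")
s=sense();print(s["tool_pos"],wv(s["tool_pos"]),s["ft_force"],goal(vw(0,37,28.5),YAW)); cv2.imwrite("pics/w8.png",cv2.resize(im[150:420,100:460,::-1],None,fx=1.8,fy=1.8))
```

```text
[502.69827293 -49.93441978  41.50410222] [-1.70880592 35.88164059 41.50410222] [-2.06263812  0.19545733 -2.08340289] (array([0.0028, 0.0044, 0.0325]), array([-0.0007, -0.0002, -0.0001]))
```

View pics/w8.png

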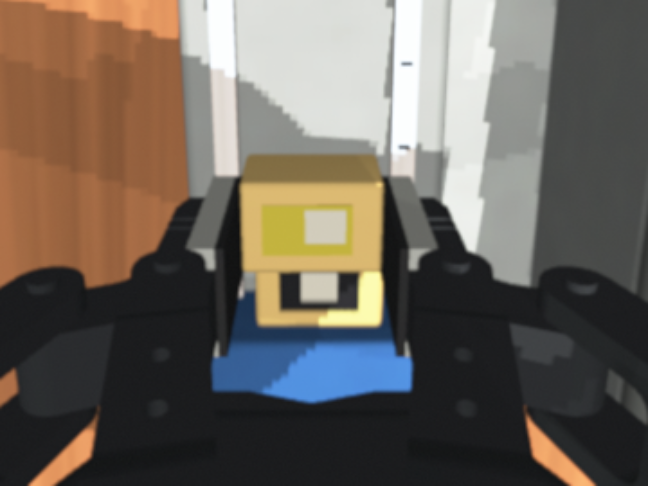

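Call:
{"api": "carry_out", "payload": {
  "increments": [0.005,0.004,0.01,0,0,0,-1,0.005,0.004,0.02,0,0,0,-1,0.005,0.004,0.03,0,0,0,-1,0.005,0.004,0.032,0,0,0,-1,0.005,0.004,0.032,0,0,0,0.1,0.005,0.004,0.032,0,0,0,0.1,0.005,0.004,0.032,0,0,0,0.1,0.005,0.004,-0.05,0,0,0,0.1,0.005,0.004,-0.18,0,0,0,0.1,0.005,0.004,-0.3,0,0,0,0.2]
}}

```text
time: 23.15
tool_pos: [506.1, -47.5, 166.5]
tcp_rot: [180.0, 0.0, 94.0]
ft_force: [1.1, 0.1, -0.9]
finger_gap: 51.1
grip_force: 0.0
```

Run:
```python
from h import *
im=viewer.snapshot("wrist");W=viewer.get_calibration("wrist")
for o in blocks("",im,W,z=40): print(*o,wv([*o[0],0]))
s=sense();print(s["tool_pos"],goal((457,-368.5,7),129.3)); cv2.imwrite("pics/w9.png",im[:,:,::-1])
```

```text
[ 717.2 -210.6] 133.8 30.2 7.8 [695. 543.] [ 201.1871562  -139.21163552    0.        ]
[511.8 -77.3] 3.8 33.8 24.8 [389. 321.] [5.48161605 7.9529064  0.        ]
[510.3 -48.7] 3.9 33.7 24.3 [389. 274.] [ 5.96000118 36.58822163  0.        ]
[503.8  17.4] 3.3 33.8 4.9 [387. 149.] [  4.03966191 102.97927787   0.        ]
[509.69049066 -48.11758916 174.21023838] (array([-0.7887, -0.1914,  0.4182]), array([ 0.0014,  0.0009, -0.098 ]))
```

Call:
{"api": "carry_out", "payload": {
  "increments": [-0.13,-0.03,-0.03,0,0,-0.02,0.2,-0.27,-0.06,-0.03,0,0,-0.04,0.2,-0.41,-0.1,-0.03,0,0,-0.06,0.2,-0.55,-0.13,-0.03,0,0,-0.08,0.2,-0.68,-0.16,-0.03,0,0,-0.098,0.2,-0.785,-0.19,0,0,0,-0.098,0.2,-0.785,-0.19,0.06,0,0,-0.098,0.2,-0.785,-0.19,0.1,0,0,-0.098,0.2,-0.785,-0.19,0.1,0,0,-0.098,0.2,-0.785,-0.19,0.1,0,0,-0.098,0.2]
}}

```text
time: 24.45
tool_pos: [452.9, -365.8, 125.7]
tcp_rot: [180.0, 0.1, 129.3]
ft_force: [0.6, 0.1, 0.6]
finger_gap: 51.2
grip_force: 0.0
```

Run:
```python
from h import *
W=viewer.get_calibration("wrist");im=viewer.snapshot("wrist")
for o in blocks("",im,W): print(*o)
s=sense();print(s["tool_pos"],goal((457,-368.5,7),129.3)); cv2.imwrite("pics/w10.png",im[:,:,::-1])
```

```text
[ 456.4 -368.6] 39.4 31.8 23.3 [393. 297.]
[ 453.13781978 -366.010951    126.14645805] (array([-0.0104,  0.0035,  0.2979]), array([0.    , 0.0003, 0.0001]))
```

Call:
{"api": "carry_out", "payload": {
  "increments": [-0.01,0.003,0.04,0,0,0,0.2,-0.01,0.003,0.12,0,0,0,0.2,-0.01,0.003,0.2,0,0,0,0.2,-0.01,0.003,0.26,0,0,0,0.2,-0.01,0.003,0.28,0,0,0,0.2,-0.01,0.003,0.295,0,0,0,0.2,-0.01,0.003,0.295,0,0,0,0.2,-0.01,0.003,0.295,0,0,0,-1,-0.01,0.003,0.295,0,0,0,-1,-0.01,0.003,0.295,0,0,0,-1]
}}

```text
time: 25.75
tool_pos: [456.5, -369.1, 8.1]
tcp_rot: [180.0, 0.1, 129.3]
ft_force: [-0.8, 1.1, 5.7]
finger_gap: 31.3
grip_force: 31.0
```

Call:
{"api": "carry_out", "payload": {
  "increments": [0,0,0,0,0,0,-1,0,0,0,0,0,0,-1,0,0,-0.03,0,0,0,-1,0,0,-0.1,0,0,0,-1,0,0,-0.2,0,0,0,-1,0,0,-0.25,0,0,0,-1,0,0,-0.25,0,0,0,-1,0,0,-0.25,0,0,0,-1,0,0,-0.25,0,0,0,-1,0,0,-0.25,0,0,0,-1]
}}

```text
time: 27.0
tool_pos: [455.2, -367.8, 105.5]
tcp_rot: [-180.0, -0.1, 129.3]
ft_force: [-0.5, -0.6, -0.7]
finger_gap: 30.8
grip_force: 30.3
```

Run:
```python
from h import *
s=sense();print(s["tool_pos"],s["finger_gap"],s["grip_force"],goal(vw(0,63,105),YAW))
```

```text
[ 455.15258083 -367.81189261  105.51581062] 30.757299920814706 30.313771963119507 (array([0.5927, 0.6378, 0.0024]), array([-0.0002, -0.0003,  0.0981]))
```

Call:
{"api": "carry_out", "payload": {
  "increments": [0.085,0.091,0,0,0,0.015,-1,0.17,0.183,0,0,0,0.03,-1,0.255,0.274,0,0,0,0.05,-1,0.34,0.366,0,0,0,0.07,-1,0.425,0.457,0,0,0,0.09,-1,0.51,0.549,0,0,0,0.0981,-1,0.5927,0.6378,0,0,0,0.0981,-1,0.5927,0.6378,0,0,0,0.0981,-1,0.5927,0.6378,0.07,0,0,0.0981,-1,0.5927,0.6378,0.15,0,0,0.0981,-1]
}}

```text
time: 28.25
tool_pos: [503.8, -24.1, 46.7]
tcp_rot: [179.9, 0.0, 94.0]
ft_force: [-0.2, 0.7, -0.8]
finger_gap: 30.9
grip_force: 30.3
```

Run:
```python
from h import *
im=viewer.snapshot("wrist")
s=sense();print(s["tool_pos"],wv(s["tool_pos"]),s["ft_force"],goal(vw(0,63,28.5),YAW)); cv2.imwrite("pics/w11.png",cv2.resize(im[120:420,100:460,::-1],None,fx=1.8,fy=1.8))
```

```text
[500.07433877 -23.7293238   41.54549931] [-2.51703859 62.20537219 41.54549931] [-3.66621724 -0.48395996 -3.67372466] (array([0.002 , 0.0065, 0.0326]), array([-0.0009, -0.0001, -0.    ]))
```

View pics/w11.png

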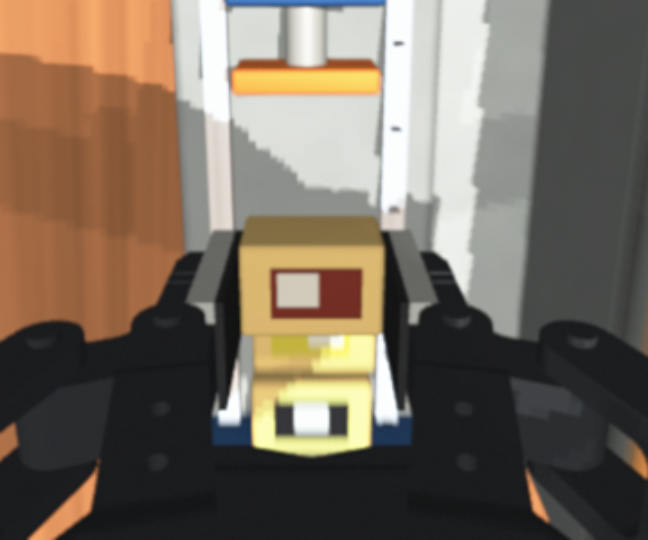

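Call:
{"api": "carry_out", "payload": {
  "increments": [0.004,0.002,0.01,0,0,0,-1,0.004,0.002,0.02,0,0,0,-1,0.004,0.002,0.03,0,0,0,-1,0.004,0.002,0.034,0,0,0,-1,0.004,0.002,0.034,0,0,0,0.1,0.004,0.002,0.034,0,0,0,0.1,0.004,0.002,0.034,0,0,0,0.1,0.004,0.002,-0.05,0,0,0,0.1,0.004,0.002,-0.18,0,0,0,0.1,0.004,0.002,-0.3,0,0,0,0.2]
}}

```text
time: 29.55
tool_pos: [503.7, -21.6, 168.5]
tcp_rot: [180.0, 0.0, 94.0]
ft_force: [1.1, -0.0, -0.0]
finger_gap: 51.0
grip_force: 0.0
```

Run:
```python
from h import *
W=viewer.get_calibration("wrist");im=viewer.snapshot("wrist")
for o in blocks("",im,W,z=40): print(*o,wv([*o[0],0]))
s=sense();print(s["tool_pos"],goal(vw(-45,255.5,180),YAW),goal(vw(-45,255.5,91),YAW))
cv2.imwrite("pics/w12.png",cv2.resize(im[100:420,100:460,::-1],None,fx=1.8,fy=1.8))
```

```text
[ 702.8 -176.3] 133.1 26.3 7.9 [694. 542.] [ 189.18988594 -103.99918859    0.        ]
[498.9  17.7] 4.0 32.8 4.4 [388. 203.] [ -0.82792216 103.61690326   0.        ]
[507.31135782 -22.12734524 176.1638657 ] (array([ 0.4805, -0.1244, -0.0118]), array([0.0015, 0.0003, 0.    ])) (array([ 0.481 , -0.1265,  0.2107]), array([0.0015, 0.0003, 0.    ]))
```

View pics/w12.png

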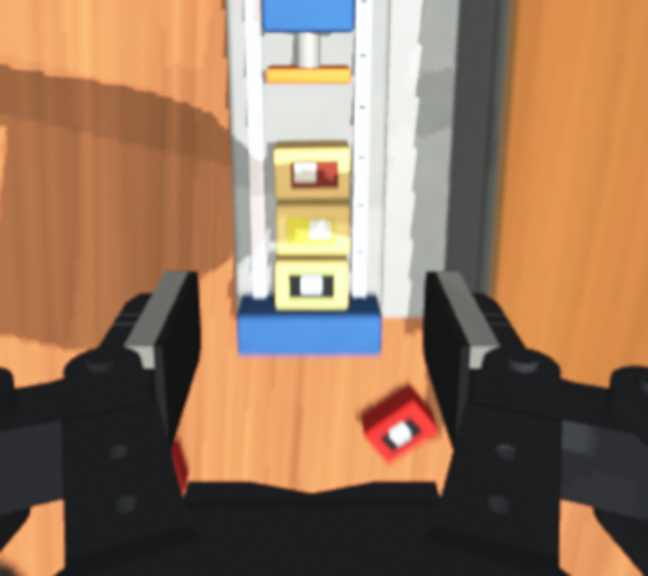

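Call:
{"api": "carry_out", "payload": {
  "increments": [0.12,-0.03,0,0,0,0,0.2,0.24,-0.06,0,0,0,0,0.2,0.36,-0.1,0,0,0,0,0.2,0.44,-0.12,0,0,0,0,0.2,0.48,-0.125,0.03,0,0,0,0.2,0.48,-0.125,0.07,0,0,0,0.2,0.48,-0.125,0.08,0,0,0,0.2,0.48,-0.125,0.08,0,0,0,0.2,0.48,-0.125,0.08,0,0,0,0.2,0.48,-0.125,0.08,0,0,0,0.2]
}}

```text
time: 30.85
tool_pos: [441.2, 166.1, 135.4]
tcp_rot: [179.9, -0.0, 93.9]
ft_force: [0.7, -0.8, 0.2]
finger_gap: 51.0
grip_force: 0.0
```

Run:
```python
from h import *
s=sense();print(s["tool_pos"],goal(vw(-45,255.7,91.5),YAW))
arc(1,151);arc(151,301);arc(301,489)
```

```text
[441.23853936 166.08663499 135.44110195] (array([0.0002, 0.0077, 0.1099]), array([ 0.0002, -0.    , -0.0001]))
1->151: 0.0290, 0.0043, 0, 0, 0, 0, -1, 0.0560, 0.0161, 0, 0, 0, 0, -1, 0.0790, 0.0343, 0, 0, 0, 0, -1, 0.0964, 0.0579, 0, 0, 0, 0, -1, 0.1072, 0.0853, 0, 0, 0, 0, -1, 0.1105, 0.1144, 0, 0, 0, 0, -1, 0.1062, 0.1435, 0, 0, 0, 0, -1, 0.0945, 0.1704, 0, 0, 0, 0, -1, 0.0762, 0.1934, 0, 0, 0, 0, -1, 0.0526, 0.2109, 0, 0, 0, 0, -1
151->301: -0.0273, 0.0108, 0, 0, 0, 0, -1, -0.0565, 0.0141, 0, 0, 0, 0, -1, -0.0856, 0.0097, 0, 0, 0, 0, -1, -0.1125, -0.0020, 0, 0, 0, 0, -1, -0.1355, -0.0202, 0, 0, 0, 0, -1, -0.1529, -0.0439, 0, 0, 0, 0, -1, -0.1637, -0.0712, 0, 0, 0, 0, -1, -0.1670, -0.1004, 0, 0, 0, 0, -1, -0.1627, -0.1294, 0, 0, 0, 0, -1, -0.1510, -0.1563, 0, 0, 0, 0, -1
301->489: 0.0238, -0.0280, 0, 0, 0, 0, -1, 0.0554, -0.0468, 0, 0, 0, 0, -1, 0.0913, -0.0544, 0, 0, 0, 0, -1, 0.1278, -0.0501, 0, 0, 0, 0, -1, 0.1610, -0.0342, 0, 0, 0, 0, -1, 0.1872, -0.0085, 0, 0, 0, 0, -1, 0.2038, 0.0243, 0, 0, 0, 0, -1, 0.2089, 0.0607, 0, 0, 0, 0, -1, 0.2020, 0.0968, 0, 0, 0, 0, -1, 0.1839, 0.1287, 0, 0, 0, 0, -1
```

Call:
{"api": "carry_out", "payload": {
  "increments": [0,0.0077,0.02,0,0,0,0,0,0.0077,0.06,0,0,0,0,0,0.0077,0.09,0,0,0,0,0,0.0077,0.11,0,0,0,0,0,0.0077,0.11,0,0,0,0,0,0.0077,0.11,0,0,0,-0.2,0,0.0077,0.11,0,0,0,-1,0,0.0077,0.11,0,0,0,-1,0,0.0077,0.11,0,0,0,-1,0,0.0077,0.11,0,0,0,-1],
  "force": 40
}}

```text
time: 32.1
tool_pos: [444.0, 166.7, 91.5]
tcp_rot: [180.0, -0.0, 94.0]
ft_force: [-2.7, -0.1, 6.0]
finger_gap: 16.9
grip_force: 39.0
```

```bash
cat > k.py <<'E'
from h import *
s=sense(); v=wv(s["tool_pos"]); d=v[:2]-[0,255]; print(v,s["ft_force"],s["finger_gap"],s["grip_force"],np.hypot(*d), np.degrees(np.arctan2(d[1],-d[0])))
E
python3 k.py
```

```text
[-45.312049   256.09474617  91.51524775] [-2.65910157 -0.14856414  6.01332014] 16.90287015006503 39.00244653224945 45.3252716948188 1.3840057270764914
```

Call:
{"api": "carry_out", "payload": {
  "increments": [0.029,0.0043,0,0,0,0,-1,0.056,0.0161,0,0,0,0,-1,0.079,0.0343,0,0,0,0,-1,0.0964,0.0579,0,0,0,0,-1,0.1072,0.0853,0,0,0,0,-1,0.1105,0.1144,0,0,0,0,-1,0.1062,0.1435,0,0,0,0,-1,0.0945,0.1704,0,0,0,0,-1,0.0762,0.1934,0,0,0,0,-1,0.0526,0.2109,0,0,0,0,-1]
}}

```text
time: 33.35
tool_pos: [527.2, 193.7, 91.5]
tcp_rot: [180.0, -0.0, 94.0]
ft_force: [-5.5, 1.7, 7.1]
finger_gap: 16.7
grip_force: 39.3
```

Call:
{"api": "carry_out", "payload": {
  "increments": [-0.0273,0.0108,0,0,0,0,-1,-0.0565,0.0141,0,0,0,0,-1,-0.0856,0.0097,0,0,0,0,-1,-0.1125,-0.002,0,0,0,0,-1,-0.1355,-0.0202,0,0,0,0,-1,-0.1529,-0.0439,0,0,0,0,-1,-0.1637,-0.0712,0,0,0,0,-1,-0.167,-0.1004,0,0,0,0,-1,-0.1627,-0.1294,0,0,0,0,-1,-0.151,-0.1563,0,0,0,0,-1]
}}

```text
time: 34.6
tool_pos: [469.3, 129.0, 91.6]
tcp_rot: [179.8, -0.0, 93.9]
ft_force: [6.0, 4.8, -0.2]
finger_gap: 16.8
grip_force: 39.0
```

```bash
python3 k.py; python3 -c "
from h import *
im=viewer.snapshot('scene');cv2.imwrite('pics/s2.png',cv2.resize(im[150:260,210:330,::-1],None,fx=5,fy=5,interpolation=cv2.INTER_CUBIC))"
```

```text
[-22.63704923 216.65302815  91.60826798] [ 5.99047195  4.81015357 -0.18016122] 16.752422330298806 39.00773584842682 44.53006005230449 -59.445724883742685
```

View pics/s2.png

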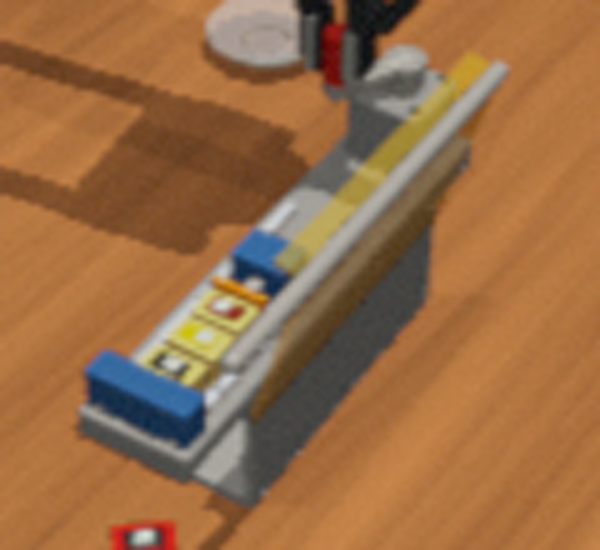

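The blocks stand in a row and the pad is just reaching the brown one. I'll crank on to 489°, which is half compression.

Call:
{"api": "carry_out", "payload": {
  "increments": [0.0238,-0.028,0,0,0,0,-1,0.0554,-0.0468,0,0,0,0,-1,0.0913,-0.0544,0,0,0,0,-1,0.1278,-0.0501,0,0,0,0,-1,0.161,-0.0342,0,0,0,0,-1,0.1872,-0.0085,0,0,0,0,-1,0.2038,0.0243,0,0,0,0,-1,0.2089,0.0607,0,0,0,0,-1,0.202,0.0968,0,0,0,0,-1,0.1839,0.1287,0,0,0,0,-1]
}}

```text
time: 35.9
tool_pos: [514.1, 207.2, 91.4]
tcp_rot: [-179.9, -0.1, 94.0]
ft_force: [-6.9, -0.1, 11.3]
finger_gap: 16.9
grip_force: 40.6
```

Call:
{"api": "carry_out", "payload": {
  "increments": [0,0,0,0,0,0,-1,0,0,0,0,0,0,-1,0,0,0,0,0,0,0.1,0,0,0,0,0,0,0.1,0,0,0,0,0,0,0.1,0,0,-0.05,0,0,0,0.1,0,0,-0.18,0,0,0,0.1,0,0,-0.3,0,0,0,0.1,0,0,-0.42,0,0,0,0.1,0,0,-0.5,0,0,0,0.2]
}}

```text
time: 37.15
tool_pos: [515.2, 206.0, 295.8]
tcp_rot: [179.7, -0.1, 94.0]
ft_force: [0.6, -1.0, -0.4]
finger_gap: 51.4
grip_force: 0.0
```

Run:
```python
from h import *
s=sense();print(s["tool_pos"],goal(vw(-60,110,250),YAW))
```

```text
[515.16026324 205.98596556 295.7643803 ] (array([-0.4509, -0.2215,  0.1129]), array([ 0.0007, -0.0002,  0.    ]))
```

Call:
{"api": "carry_out", "payload": {
  "increments": [-0.12,-0.06,0,0,0,0,0.2,-0.24,-0.12,0,0,0,0,0.2,-0.36,-0.13,0,0,0,0,0.2,-0.48,-0.13,0,0,0,0,0.2,-0.56,-0.13,0.04,0,0,0,0.2,-0.56,-0.13,0.12,0,0,0,0.2,-0.56,-0.13,0.2,0,0,0,0.2,-0.56,-0.13,0.2,0,0,0,0.2,-0.56,-0.13,0.2,0,0,0,0.2,-0.56,-0.13,0.2,0,0,0,0.2]
}}

```text
time: 38.4
tool_pos: [479.3, -21.3, 213.2]
tcp_rot: [179.8, 0.0, 94.0]
ft_force: [-0.3, 0.5, 0.5]
finger_gap: 51.2
grip_force: 0.0
```

Run:
```python
from h import *
W=viewer.get_calibration("wrist");im=viewer.snapshot("wrist");json.dump({k:np.array(v).tolist() for k,v in W.items()},open("w13.json","w"))
for p in [vw(0,0,46),vw(0,66,42),vw(0,79,47)]: print(proj(W,p))
cv2.imwrite("pics/full13.png",im[:,:,::-1]); u,v=map(int,proj(W,vw(0,60,42))); u0,v0=max(u-65,0),max(v-75,0);print(u0,v0)
cv2.imwrite("pics/w13.png",cv2.resize(im[v0:v0+130,u0:u0+130,::-1],None,fx=4.6,fy=4.6,interpolation=cv2.INTER_CUBIC))
```

```text
(np.float64(298.2761598819023), np.float64(254.08688516769163))
(np.float64(299.4420822052581), np.float64(182.28673320765574))
(np.float64(300.17982637889713), np.float64(168.57957213429435))
234 113
```

View pics/w13.png

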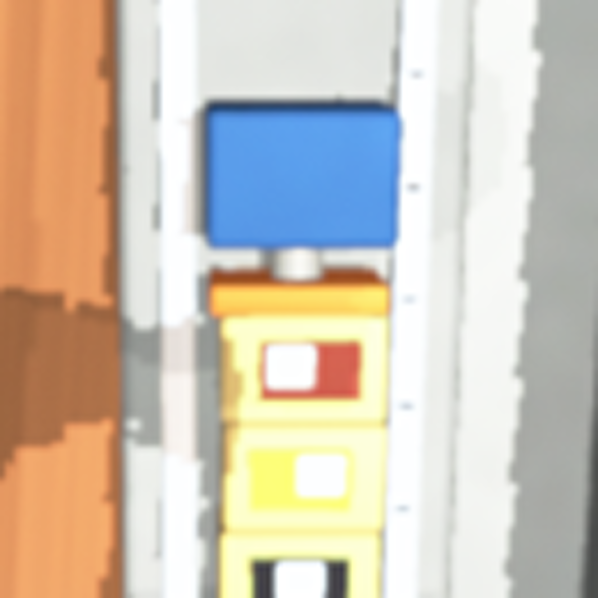

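Run:
```python
from h import *
W=json.load(open("w13.json"))
L=lambda u,v,z:wv(ray(W,234+u/4.6,113+v/4.6,z))
a=L(300,247,47)[1];b=L(300,316,42)[1];c=L(300,284,42)[1];print(a,b,c,"press",20-(a-b), "jaw rear",L(300,106,47)[1],"block",L(300,316,40)[1],L(300,423,40)[1],L(300,532,40)[1])
s=sense();T=0
print(s["tool_pos"])
for z in(46,):print(proj(viewer.get_calibration("top"),vw(105,-52,175)))
```

```text
80.61928607043752 66.52740035651327 72.70105658526944 press 5.908114286075744 jaw rear 106.35773085173359 block 66.09981596092605 44.85049481616254 22.420930238371255
[479.10400853 -21.26968036 212.83003844]
(np.float64(319.3087863210014), np.float64(191.26222548254785))
```

Run:
```python
from h import *
T=viewer.get_calibration("top");W=json.load(open("w1.json"))
tp=lambda u,v,z:wv(ray(T,210+u/4.4,185+v/4.4,z))
for z in(160,171,180): print(tp(527,31,z),tp(175,66,z),wv(ray(W,615*.7,240*.7,z)),wv(ray(W,600*.7,380*.7,z)))
print(goal(vw(107,-58,260),YAW),goal(vw(107,-58,158),YAW))
im=viewer.snapshot("top");cv2.imwrite("pics/t3.png",cv2.resize(im[180:280,210:350,::-1],None,fx=5,fy=5,interpolation=cv2.INTER_CUBIC))
```

```text
[102.2507376 -85.5083006 160.       ] [101.30435466 162.86693855 160.        ] [107.25133564 161.16719253 160.        ] [108.11772375  68.84375953 160.        ]
[100.22853994 -84.00662563 171.        ] [ 99.29114157 162.01064351 171.        ] [102.48756293 163.08406427 171.        ] [103.32368638  73.98567179 171.        ]
[ 98.57401459 -82.77798247 180.        ] [ 97.64396722 161.31003847 180.        ] [ 98.5899307  164.65241388 180.        ] [ 99.40129217  78.19269091 180.        ]
(array([-0.3105,  0.3259, -0.1168]), array([0.0004, 0.0001, 0.0001])) (array([-0.3103,  0.3252,  0.1382]), array([0.0004, 0.0001, 0.0001]))
```

View pics/t3.png

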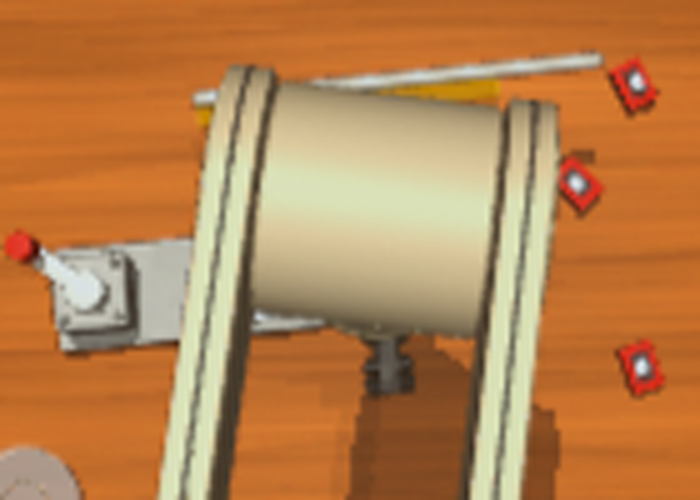

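Call:
{"api": "carry_out", "payload": {
  "increments": [-0.05,0.05,-0.1,0,0,0,0.3,-0.15,0.12,-0.12,0,0,0,0.3,-0.24,0.2,-0.12,0,0,0,0.3,-0.31,0.28,-0.12,0,0,0,0.3,-0.31,0.314,-0.1,0,0,0,0.3,-0.31,0.314,-0.05,0,0,0,0.3,-0.31,0.314,0.02,0,0,0,0.3,-0.31,0.314,0.05,0,0,0,0.3,-0.31,0.314,0.05,0,0,0,0.3,-0.31,0.314,0.05,0,0,0,0.3]
}}

```text
time: 39.75
tool_pos: [612.4, -136.3, 192.2]
tcp_rot: [179.9, 0.0, 94.0]
ft_force: [-0.9, 0.1, 0.4]
finger_gap: 55.2
grip_force: 0.0
```

Run:
```python
from h import *
s=sense();print(wv(s["tool_pos"]),s["tool_pos"],goal(vw(102.5,-58,158),YAW))
im=viewer.snapshot("wrist");cv2.imwrite("pics/w14.png",cv2.resize(im[:,:,::-1],None,fx=1,fy=1))
```

```text
[101.79437507 -57.86005024 192.24761275] [ 612.42720023 -136.30556999  192.24761275] (array([-0.0003,  0.0016,  0.0856]), array([0.0003, 0.0001, 0.    ]))
```

View pics/w14.png

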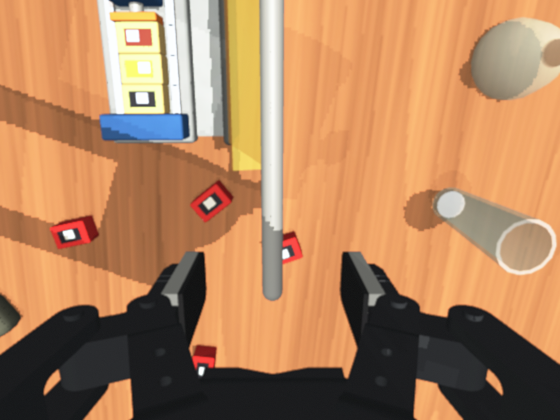

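Call:
{"api": "carry_out", "payload": {
  "increments": [0.01,0.0016,0.03,0,0,0,0.3,0.01,0.0016,0.06,0,0,0,0.3,0.01,0.0016,0.085,0,0,0,0.3,0.01,0.0016,0.085,0,0,0,0.3,0.01,0.0016,0.085,0,0,0,-0.3,0.01,0.0016,0.085,0,0,0,-0.7,0.01,0.0016,0.085,0,0,0,-1,0.01,0.0016,0.085,0,0,0,-1,0.01,0.0016,0.085,0,0,0,-1,0.01,0.0016,0.085,0,0,0,-1],
  "force": 20
}}

```text
time: 41.05
tool_pos: [612.7, -132.4, 157.4]
tcp_rot: [179.9, 0.0, 94.0]
ft_force: [0.7, -0.3, 3.7]
finger_gap: 9.3
grip_force: 20.8
```

```bash
cat > c.py <<'E'
from h import *
s=sense();v=wv(s["tool_pos"]);print(v,s["ft_force"],s["finger_gap"],s["grip_force"])
E
python3 c.py
python3 - <<'E'
import numpy as np
f=lambda t:np.array([69-111*np.cos(t)+2.5*np.sin(t),67+111*np.sin(t)+2.5*np.cos(t)])
t0=1.855
def rows(a,b,n=10):
    A=np.linspace(a,b,n+1); print(a,b,[f"{(f(t)[0]-f(a)[0])/400:.4f}, {-(f(t)[1]-f(a)[1])/400:.4f}" for t in A[1:]])
rows(1.855,0.9);rows(.9,0)
E
```

```text
[102.34599232 -53.98199423 157.44227446] [ 0.73679724 -0.34307824  3.74726741] 9.25148666184048 20.78057885169983
1.855 0.9 ['-0.0256, -0.0068', '-0.0518, -0.0111', '-0.0782, -0.0129', '-0.1047, -0.0122', '-0.1310, -0.0089', '-0.1568, -0.0032', '-0.1821, 0.0050', '-0.2064, 0.0156', '-0.2295, 0.0284', '-0.2514, 0.0434']
0.9 0 ['-0.0192, 0.0160', '-0.0369, 0.0336', '-0.0529, 0.0527', '-0.0672, 0.0732', '-0.0796, 0.0949', '-0.0899, 0.1177', '-0.0982, 0.1412', '-0.1043, 0.1654', '-0.1082, 0.1901', '-0.1099, 0.2150']
```

Call:
{"api": "carry_out", "payload": {
  "increments": [0,-0.0256,-0.0068,0,0,0,-1,0,-0.0518,-0.0111,0,0,0,-1,0,-0.0782,-0.0129,0,0,0,-1,0,-0.1047,-0.0122,0,0,0,-1,0,-0.131,-0.0089,0,0,0,-1,0,-0.1568,-0.0032,0,0,0,-1,0,-0.1821,0.005,0,0,0,-1,0,-0.2064,0.0156,0,0,0,-1,0,-0.2295,0.0284,0,0,0,-1,0,-0.2514,0.0434,0,0,0,-1]
}}

```text
time: 42.3
tool_pos: [511.4, -139.1, 139.1]
tcp_rot: [-180.0, -0.0, 94.0]
ft_force: [4.1, -1.5, -1.4]
finger_gap: 9.3
grip_force: 20.4
```

Call:
{"api": "carry_out", "payload": {
  "increments": [0,-0.0192,0.016,0,0,0,-1,0,-0.0369,0.0336,0,0,0,-1,0,-0.0529,0.0527,0,0,0,-1,0,-0.0672,0.0732,0,0,0,-1,0,-0.0796,0.0949,0,0,0,-1,0,-0.0899,0.1177,0,0,0,-1,0,-0.0982,0.1412,0,0,0,-1,0,-0.1043,0.1654,0,0,0,-1,0,-0.1082,0.185,0,0,0,-1,0,-0.1085,0.195,0,0,0,-1]
}}

```text
time: 43.55
tool_pos: [469.2, -142.1, 61.1]
tcp_rot: [179.9, -0.0, 94.0]
ft_force: [4.1, 0.2, 1.0]
finger_gap: 9.3
grip_force: 19.7
```

```bash
python3 c.py
```

```text
[-41.538321   -53.73567703  61.0899996 ] [4.11039285 0.22368107 1.04977693] 9.337332266246433 19.660430252552032
```

Call:
{"api": "carry_out", "payload": {
  "increments": [0,0,0.004,0,0,0,-1,0,0,0.008,0,0,0,-1,0,0,0.012,0,0,0,-1,0,0,0.016,0,0,0,-1,0,0,0.02,0,0,0,-1,0,0,0.023,0,0,0,-1,0,0,0.023,0,0,0,-1,0,0,0.023,0,0,0,-1,0,0,0.023,0,0,0,-1,0,0,0.023,0,0,0,-1]
}}

```text
time: 44.8
tool_pos: [469.2, -142.6, 54.8]
tcp_rot: [180.0, 0.0, 94.0]
ft_force: [-8.2, 3.7, 24.7]
finger_gap: 9.1
grip_force: 22.3
```

```bash
python3 c.py
```

```text
[-41.5058203  -54.28861418  54.76613288] [-8.17506657  3.66157538 24.70048909] 9.056167425930527 22.31362134218216
```

Call:
{"api": "carry_out", "payload": {
  "increments": [0,0,0.02,0,0,0,-1,0,0,0.02,0,0,0,0.2,0,0,0.02,0,0,0,0.2,0,0,0.02,0,0,0,0.2,0,0,-0.03,0,0,0,0.2,0,0,-0.1,0,0,0,0.2,0,0,-0.1,0,0,0,-1,0,0,-0.1,0,0,0,-1,0,0,-0.1,0,0,0,-1,0,0,-0.1,0,0,0,-1]
}}

```text
time: 46.05
tool_pos: [468.1, -141.9, 91.4]
tcp_rot: [-179.9, -0.0, 94.0]
ft_force: [0.7, 0.2, -0.4]
finger_gap: 0.3
grip_force: 0.0
```

```bash
python3 c.py; python3 -c "
from h import *
print(goal(vw(-42,-54,74.5),YAW))"
```

```text
[-42.57672951 -53.48473872  91.3533115 ] [ 0.70413976  0.17684857 -0.4468418 ] 0.31694606442929246 0.0
(array([-0.0013,  0.0015,  0.0421]), array([-0.0003, -0.0001,  0.    ]))
```

Call:
{"api": "carry_out", "payload": {
  "increments": [0,0,0.01,0,0,0,-1,0,0,0.02,0,0,0,-1,0,0,0.03,0,0,0,-1,0,0,0.038,0,0,0,-1,0,0,0.042,0,0,0,-1,0,0,0.045,0,0,0,-1,0,0,0.047,0,0,0,-1,0,0,0.047,0,0,0,-1,0,0,0.047,0,0,0,-1,0,0,0.047,0,0,0,-1]
}}

```text
time: 47.3
tool_pos: [468.9, -142.2, 74.3]
tcp_rot: [180.0, 0.0, 94.0]
ft_force: [-4.2, 0.8, 6.6]
finger_gap: 0.2
grip_force: 3.3
```

```bash
python3 c.py
```

```text
[-41.79844986 -53.87158972  74.29015695] [-4.17449179  0.81763694  6.62896223] 0.21518825966668756 3.343835659325123
```

Call:
{"api": "carry_out", "payload": {
  "increments": [0,0,-0.05,0,0,0,-1,0,0,-0.18,0,0,0,-1,0,0,-0.3,0,0,0,-1,0,0,-0.42,0,0,0,-1,-0.1,-0.05,-0.42,0,0,0,-1,-0.2,-0.1,-0.42,0,0,0,-1,-0.3,-0.1,-0.42,0,0,0,-1,-0.3,-0.1,-0.42,0,0,0,-1,-0.3,-0.1,-0.42,0,0,0,-1,-0.3,-0.1,-0.42,0,0,0,-1]
}}

```text
time: 48.55
tool_pos: [437.3, -263.8, 241.5]
tcp_rot: [180.0, -0.0, 94.0]
ft_force: [0.1, 0.2, -0.1]
finger_gap: -0.2
grip_force: 0.0
```

```bash
python3 -c "
from h import *
im=viewer.snapshot('scene');cv2.imwrite('pics/s4.png',cv2.resize(im[110:390,100:400,::-1],None,fx=2.1,fy=2.1,interpolation=cv2.INTER_CUBIC))"
```

```text
(no output)
```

View pics/s4.png

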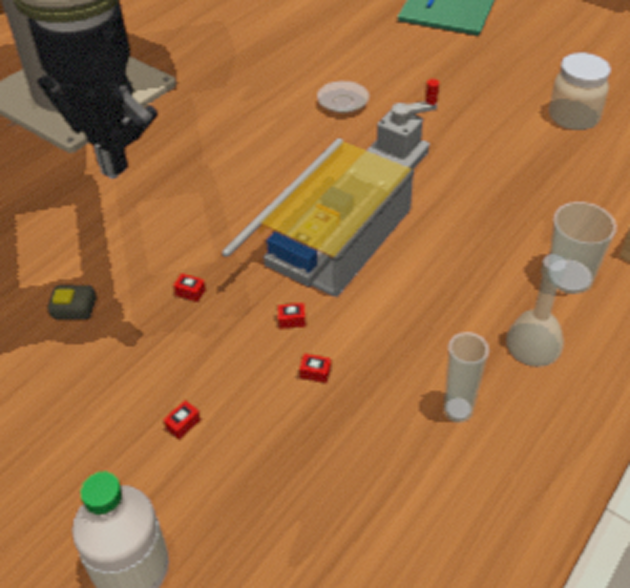

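The cover is level and shut at (340,195), the row shows under it, and the bystanders haven't moved. No tan block is left on the bench, so I'm handing in.

```bash
python3 -c "
from bench import order
print(order.hand_in())"
```

```text
the job is handed in; nothing more can be done
None
```

The job is handed in: the three blocks on the bench (black, yellow, brown) stand polished faces up in one row, the pad is pressed about 6–6.5 mm of its 13.5 mm, and the cover is fully shut; the bystanders were left standing in place, and no verdict came back at hand-in.

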